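# Nudge a plaster model home into the corner stop

### The job

Push the plaster dental model along the counter with the fingers into the metal corner stop, until its flat heel lies flush against the long back bar and its side is home against the short side bar at the left. Push gently, never pinch, lift or tip the model, leave the tin, the glass and the wax stick where they are, and draw the hand away at the end.

Things in the scene. Friction and masses are not known exactly. Their poses are not given: they have to be found in the camera images.
- plaster_model: Plaster dental arch model, loose, 62 x 66 mm, 0.1-0.2 kg, slides with about 1 N. Base block, upright faces, 20 mm high; teeth up to 28 mm. Origin: middle of underside, z up, +x to the heel, +y to its left side. Base faces: heel x = +31, 58 mm wide; sides y = +33 and -33, from x = -3 to +27; nose x = -31, 35 mm wide; slants between nose and sides. Starts within 0.3 rad of square with the stop.
- model_heel (a point): Middle of the model's heel face, 31 mm from its origin along its +x, 10 mm up. Axes as the model.
- model_side (a point): Middle of the model's left side face, at x = +12, y = +33 mm in the model's frame, 10 mm up. Axes as the model.
- corner_stop: L of two smooth aluminium bars, 14 mm wide and high, fixed to the counter. Origin: inner corner at counter height, z up. +x points through the back bar (away from the robot), +y through the side bar (left). Back bar's face: x = 0, 200 mm long, to -y; side bar's face: y = 0, 52 mm long, to -x. Model's origin when home: x = -31, y = -33 mm, yaw 0; at the start x -80 to -56, y -180 to -100.
- polishing_tin: Loose round tin, 64 mm across, 28 mm high, right of the stop; leave it alone. Origin at the middle of its underside. (Behind the work, keep the wrist clear of the tall machine at the left and of the oven, whose door handle juts out to about world x = 0.63 right of y = 0.)
- dappen_glass: Loose small clear glass, 48 mm across, 61 mm high, left of the stop; leave it alone. Origin at the middle of its underside.
- wax_stick: Loose stick of wax, 16 x 70 x 12 mm (long along its y), in front and left of the stop; leave it alone. Origin at the middle of its underside.
There are look-alikes about, which are no part of the job. Leave any black look-alike of the plaster_model alone.

How it is judged (in metres and radians):
At the end, for the whole second after the job is handed in: The model stands flat and at rest in the corner: the middle of its heel within 3 mm of the back bar, the middle of its left side within 3 mm of the side bar, turned by less than 0.06 rad from square (x of model_heel in the frame of corner_stop between -0.003 and 0.003 m and y of model_side in the frame of corner_stop between -0.003 and 0.003 m and angle between the x axis of plaster_model and the x axis of corner_stop, either way round below 0.06 rad and angle between plaster_model's own z axis and vertical below 0.05 rad and height (world z) of plaster_model below 0.003 m and linear speed of plaster_model below 0.01 m/s); the robot touches nothing.
It fails at once if the model is lifted more than 6 mm (height (world z) of plaster_model above 0.006 m).
It fails at once if the model is tipped by more than 0.2 rad (angle between plaster_model's own z axis and vertical above 0.2 rad).
It fails at once if the fingers pinch or push the model with more than 25 N (contact force between the fingers and plaster_model above 25 N).
It fails at once if the tin, the glass or the wax stick is moved more than 10 mm (distance of any of polishing_tin, dappen_glass, wax_stick from where it was at the start of the episode above 0.01 m).
It also fails if it takes over 72 s, if anything falls off the work surface, if the arm or the gripper's body presses on something with over 40 N, if the wrist force passes 120 N, or if a joint passes its speed limit or range.

### The arm

A 6-joint arm with a two-finger parallel gripper is mounted at the origin on a cart in front of the work surface, level with it; the furniture and walls round the work are solid. World frame = base frame: x ahead of the robot, y to its left, z up, the work surface at z = 0. Lengths are in mm, angles in rad, forces in N, time in s.
With the tool pointing down it reaches from about 350 to 875 mm from the base axis. Payload 4.2 kg.
Tool frame: the origin (TCP) lies between the finger pads; the fingertips stand 17 mm ahead of it and the grasp point (between the pads) lies 2 mm behind it (nose_length is the distance from the TCP to the fingertips, in mm); z points along the fingers, y is the direction in which the jaws open and shut (so a half turn about z gives the same grasp; the last joint's range is limited). The gripper opens to 85 mm and grips with 20 to 120 N. Pads are 22 mm wide; open, the fingers measure 114 mm over their backs; the gripper's body (76 mm by 85 mm) begins 54 mm behind the grasp point. The pads swing forward as they close: fully open they stand 13 mm farther back than shut.
Start: joints at [1.517, 0.385, 0.008, 0, -1.194, -0.259], TCP at [192.295, 594.661, 248.312] pointing down, gripper open.
Joint ranges: [-3.14, 3.14], [-1.21, 2.06], [-1.07, 1.41], [-3.16, 2.05], [-2.99, -0.16], [-3.1, 3.1]. Speed limits (rad/s): [2.79, 2.79, 3.14, 3.14, 3.14, 3.14].

### API

Orientations are given as a unit quaternion [x, y, z, w].
In Python, from bench import * gives the robot as it stands.
- The arm moves only by the tool jog_arm, never from a script. Its argument "increments" is a list of rows, each a list of 4 numbers: the shift along the tool's x, y, z in m, then the turn about the tool's z in degrees. A call has 1 to 10 rows; each row is the pose to reach, as a shift and turn from the pose measured when the call began, along the tool's axes at that moment; what a row does not reach only later rows make up. A row lasts 1/8 s, in which the tool goes at most 62.5 mm and 10.7 degrees, less where a joint would pass 70% of its speed; a pose out of reach is approached as far as the arm can. A call with a gripper value outside its range is refused whole. "hand" is the gripper's target within -1 to 1 (fully open at 1, half-way at 0, shut at -1), set as the call begins (left out, the last holds). The fingers move at their own pace and stop on an object; the grip force is fixed at half the most. Time passes only in rows, so rows that repeat a pose let the fingers close. It gives the time, the measured TCP pose, the force and the opening at its end, in the units of the state.
- read_state(): the state, without advancing time (a new reading comes with each control period).
- get_image(name): name is "side" or "top" or "wrist"; returns the picture (400x640x3 uint8, red, green, blue); there is no depth.
- calibration(name): a dict with "fx", "fy", "cx", "cy" (pixels), "D" ([k1, k2, p1, p2, k3] as OpenCV has them; the pictures are not rectified), "position" and "rotation" of the camera in the world; the wrist camera has in their place "hand_eye" (4x4, takes a point from camera to tool coordinates, whose origin is the TCP and whose axes are the flange's). Camera axes: x right, y up, looking along -z (the intrinsics and any distortion apply to the point x, -y, -z); pixel columns grow to the right and rows downward; lengths in mm; the calibration is good to about 2 mm. A picture is of the moment at which its call begins: read the wrist's pose just before it. calibration takes no time and is no camera call.
- job_done(): hands the job in, once; it reports no verdict.
The state is a dict: "clock": time; "joints": joint angles; "joint_vel": joint speeds; "joint_efforts": joint torques, N m; "position": TCP position; "ee_rot": TCP orientation; "contact_force": force on the tool from outside, world axes, zero at the start; "wrist_torque": the same for the moment, N m; "gripper_width": finger opening in mm.
Only numpy, scipy, OpenCV 4.12 (cv2) and the standard library are available. Lean on these libraries where they do the work, as an engineer would, in place of code of your own. Each camera call takes 0.05 s, during which the arm holds its last target.

## Working session

There is one attempt and no reset: what is moved stays moved. The work goes in short steps, Python scripts to look and compute and a tool call to move; the robot and the scene stay as the last step left them, time stands still between calls to the robot, and variables do not carry over. Pictures are saved under pics/ and viewed, and the job is handed in when it is done.

Besides the shell and the picture viewer there is one more tool, called after "Request:" by a JSON object that holds its "api" and its "payload", one argument or row to a line. jog_arm: Moves the arm, as the interface text tells. Its arguments: {"type":"object","properties":{"increments":{"type":"array"},"hand":{"type":"number"}},"required":["increments"]}

```bash
mkdir -p pics; ls; python3 - <<'E'
from bench import *
import cv2,json
print(read_state())
for n in("side","top","wrist"):
    cv2.imwrite(f"pics/{n}0.png",get_image(n)[:,:,::-1]); print(n,calibration(n))
E
```

```text
pics
{'clock': 0.0, 'joints': array([ 1.51660984e+00,  3.85519761e-01,  6.61665322e-03, -5.11996291e-04,
       -1.19400965e+00, -2.58603987e-01]), 'joint_vel': array([-0.00259348,  0.00134552, -0.00078063, -0.00017613,  0.00133908,
        0.00102159]), 'joint_efforts': array([ 5.36576181e-05, -3.92294669e+01,  1.88399345e+01,  4.18605968e+00,
       -4.62297321e-03,  7.79626902e-06]), 'position': array([192.12746761, 594.14966784, 247.23824585]), 'ee_rot': array([ 9.87779876e-01, -1.55851658e-01, -1.28728343e-04,  1.07696771e-03]), 'contact_force': array([-0.65802968,  0.11546988,  0.04969939]), 'wrist_torque': array([-0.0192447 , -0.01588035,  0.02629146]), 'gripper_width': 85.93482187533925}
side {'fx': 457.8582757346296, 'fy': 457.8582757346296, 'cx': 318.4074402305301, 'cy': 195.1099653138506, 'D': array([-0.02843832,  0.        ,  0.        ,  0.        ,  0.        ]), 'position': array([344.47984301, 936.60684249, 404.04629662]), 'rotation': array([-0.04400725,  0.5554537 ,  0.82705369, -0.07427478])}
top {'fx': 454.8727244415029, 'fy': 454.8727244415029, 'cx': 321.1789372241218, 'cy': 203.38675795619443, 'D': array([-0.06713625,  0.        ,  0.        ,  0.        ,  0.        ]), 'position': array([361.24188706,  78.6000164 , 963.19990053]), 'rotation': array([-0.04971915,  0.05259038,  0.71222045, -0.69821508])}
wrist {'fx': 350.04004004628825, 'fy': 350.04004004628825, 'cx': 317.95978974806246, 'cy': 199.40386019269926, 'D': array([-0.0220663,  0.       ,  0.       ,  0.       ,  0.       ]), 'hand_eye': array([[ 4.66947753e-04,  9.65076048e-01,  2.61969469e-01,
         6.60998192e+01],
       [ 9.99999890e-01, -4.36409543e-04, -1.74750531e-04,
         3.89117179e-01],
       [-5.43215755e-05,  2.61969522e-01, -9.65076145e-01,
        -1.25354839e+02],
       [ 0.00000000e+00,  0.00000000e+00,  0.00000000e+00,
         1.00000000e+00]])}
```

View pics/top0.png

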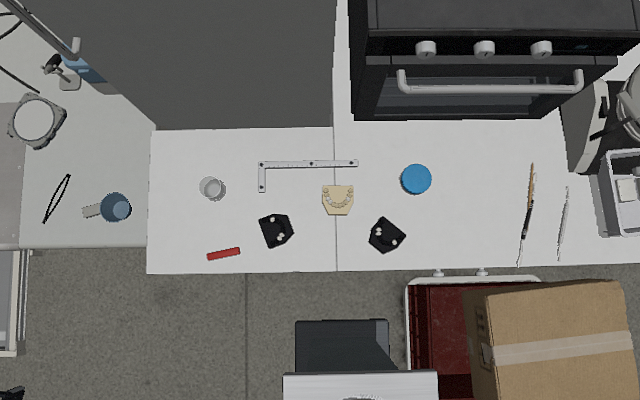

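View pics/side0.png

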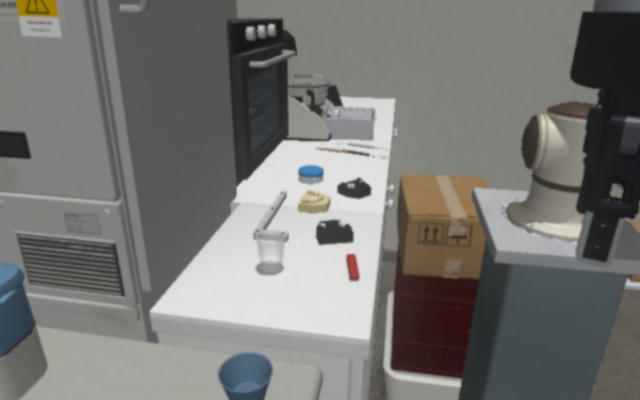

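View pics/wrist0.png

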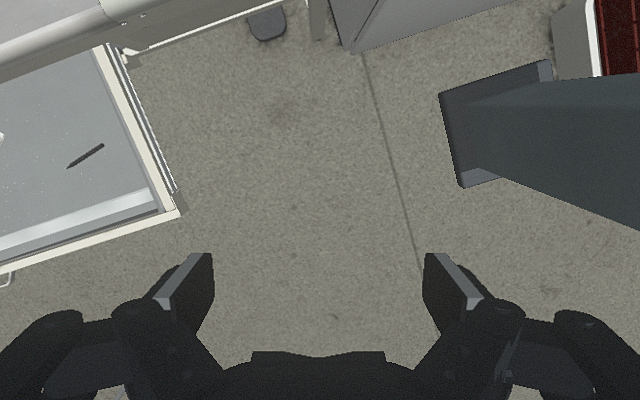

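Top view: the stop's inner corner is near (264,166), the beige model at (338,200), and the black look-alikes at (276,231) and (387,235). The glass is at (212,188), the tin at (415,179) and the wax at (223,254). Next I measure these.

```bash
cat > h.py <<'E'
import numpy as np,cv2
from bench import *
from scipy.spatial.transform import Rotation as R
def cam(n,st=None):
    c=calibration(n); K=np.array([[c['fx'],0,c['cx']],[0,c['fy'],c['cy']],[0,0,1]])
    if n=='wrist':
        T=np.eye(4);T[:3,:3]=R.from_quat(st['ee_rot']).as_matrix();T[:3,3]=st['position']
        T=T@c['hand_eye']; return K,np.array(c['D']),T[:3,3],T[:3,:3]
    return K,np.array(c['D']),np.array(c['position']),R.from_quat(c['rotation']).as_matrix()
def p2w(C,px,z):
    K,D,p,Rm=C; u=cv2.undistortPoints(np.float64(px).reshape(-1,1,2),K,D).reshape(-1,2)
    d=np.c_[u[:,0],-u[:,1],-np.ones(len(u))]@Rm.T
    return (p+d*((z-p[2])/d[:,2])[:,None])[:,:2]
def w2p(C,P):
    K,D,p,Rm=C; q=(np.atleast_2d(P)-p)@Rm; q=q*[1,-1,-1]
    return cv2.projectPoints(q,np.zeros(3),np.zeros(3),K,D)[0].reshape(-1,2)
E
python3 - <<'E'
from h import *
C=cam('top'); im=cv2.imread('pics/top0.png')
hsv=cv2.cvtColor(im,cv2.COLOR_BGR2HSV)
for n,px,z in [('corner in top',(264.5,166),14),('model',(338,200),20),('tin',(416,179),28),('glass',(212,188),30),('wax',(223,254),12),('blkL',(276,231),20),('blkR',(387,235),20),('barend',(358,165),14),('sidebarend',(265,192),14),('handle',(490,88),100)]:
    print(n,p2w(C,px,z).round(1))
crop=im[130:290,190:450]; cv2.imwrite('pics/topc.png',cv2.resize(crop,None,fx=3,fy=3,interpolation=cv2.INTER_CUBIC))
C2=cam('side');
cv2.imwrite('pics/sidec.png',cv2.resize(cv2.imread('pics/side0.png')[150:300,220:400],None,fx=4,fy=4,interpolation=cv2.INTER_CUBIC))
E
```

```text
corner in top [[582.7 192.8]]
model [[505.2  37.9]]
tin [[ 545.5 -126.9]]
glass [[534.3 301. ]]
wax [[397.2 280.3]]
blkL [[442.6 168.4]]
blkR [[429.7 -62.1]]
barend [[581.  -7.]]
sidebarend [[526.3 191.8]]
handle [[ 716.2 -272.3]]
```

View pics/topc.png

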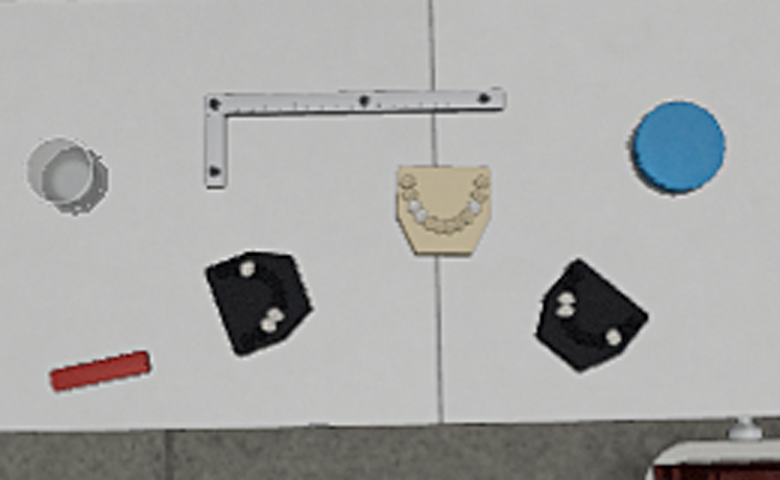

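View pics/sidec.png

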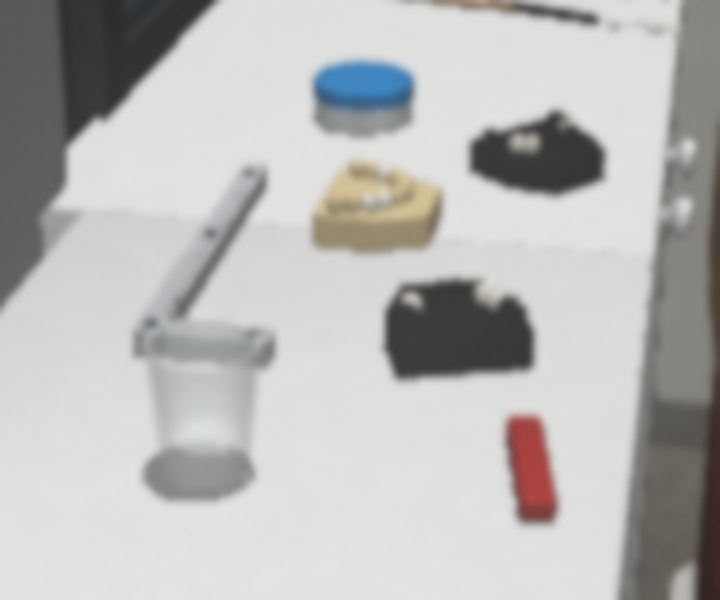

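```bash
python3 - <<'E'
from h import *
C=cam('top'); im=cv2.imread('pics/top0.png'); hsv=cv2.cvtColor(im,cv2.COLOR_BGR2HSV)
def blob(m,c):
    n,l,s,cc=cv2.connectedComponentsWithStats(m.astype(np.uint8))
    i=min(range(1,n),key=lambda k:np.hypot(*(cc[k]-c))+(1e3 if s[k,4]<30 else 0)); return l==i,s[i],cc[i]
m=(hsv[...,1]>45)&(hsv[...,0]>8)&(hsv[...,0]<32)&(hsv[...,2]>90)
b,s,c=blob(m,(338,200)); print('model',s,c)
cn=max(cv2.findContours(b.astype(np.uint8),0,2)[0],key=cv2.contourArea)
print(cv2.approxPolyDP(cn,2,True).reshape(-1,2).tolist())
# heel edge line subpixel: per column topmost transition of blue channel
def edge(cols,r0,r1,ch,thr):
    P=[]
    for x in cols:
        v=im[r0:r1,x,ch].astype(float)
        k=[i for i in range(len(v)-1) if (v[i]-thr)*(v[i+1]-thr)<0]
        if k: i=k[0]; P.append((x,r0+i+(v[i]-thr)/(v[i]-v[i+1])))
    return np.array(P)
print(im[180:192,338,0],im[205:220,338,0])
print(im[155:172,300],im[180,255:272])
heel=edge(range(325,352),181,192,0,178)
w=p2w(C,heel,20); f=np.polyfit(w[:,1],w[:,0],1); print('heel x at mid',np.polyval(f,w[:,1].mean()),'yaw',-np.arctan(f[0]))
E
```

```text
model [322 186  31  29 750] [337.37066667 199.012     ]
[[323, 186], [322, 202], [327, 212], [346, 214], [352, 202], [352, 186]]
[189 190 188 192 191 139 144 146 146 148 148 146] [127 114  90 149 151 149 148 151 152  70 109 204 194 191 191]
[[186 186 187]
 [185 187 185]
 [186 187 186]
 [186 187 187]
 [186 188 187]
 [188 189 189]
 [173 171 170]
 [171 169 168]
 [179 177 175]
 [180 179 179]
 [186 185 184]
 [191 189 188]
 [ 51  49  50]
 [143 144 143]
 [196 199 198]
 [188 190 189]
 [187 188 188]] [[189 191 190]
 [190 192 191]
 [185 185 185]
 [153 152 151]
 [179 178 177]
 [180 178 178]
 [181 179 178]
 [183 181 181]
 [181 180 179]
 [162 159 159]
 [143 143 143]
 [194 195 195]
 [188 189 189]
 [187 188 188]
 [189 190 189]
 [187 187 188]
 [189 190 190]]
heel x at mid 538.380149028385 yaw -0.0391851680067492
```

```bash
python3 - <<'E'
from h import *
C=cam('top'); im=cv2.imread('pics/top0.png').mean(2)
def dark(v):
    w=np.clip(170-v,0,None); return (w*np.arange(len(v))).sum()/w.sum()
P=np.array([(x,162+dark(im[162:172,x])) for x in list(range(272,300))+list(range(320,354)) if x<300 or x>340 or x<330])
print(P[::6].round(2).tolist())
w=p2w(C,P-[0,.5],14)
f=np.polyfit(w[:,1],w[:,0],1); w2=w[abs(np.polyval(f,w[:,1])-w[:,0])<3]; f=np.polyfit(w2[:,1],w2[:,0],1)
print('back: x at y=193',np.polyval(f,193),'at y=0',np.polyval(f,0),'yaw',-np.arctan(f[0]))
Q=np.array([(263+dark(im[y,263:270]),y) for y in range(171,189)])
w=p2w(C,Q,14); f=np.polyfit(w[:,0],w[:,1],1); print('side y at 583,550',np.polyval(f,[583,550]),'yaw',np.arctan(f[0]))
print('model corners z20',p2w(C,[[322.3,185.5],[352.7,185.5]],20).round(1).tolist(),'nose z0 ',p2w(C,[[328,214.5],[346.5,214.5]],0).round(1).tolist())
E
```

```text
[[272.0, 167.65], [278.0, 167.32], [284.0, 167.43], [290.0, 167.38], [296.0, 167.17], [322.0, 166.8], [328.0, 166.63], [345.0, 166.18], [351.0, 163.8]]
back: x at y=193 579.7202283716299 at y=0 580.2796032545599 yaw 0.0028983073401289946
side y at 583,550 [191.87280711 192.72079975] yaw -0.02569109261350644
model corners z20 [[536.8, 70.2], [535.6, 6.1]] nose z0  [[477.4, 59.2], [476.7, 19.7]]
```

Request:
{"api": "jog_arm", "payload": {
  "increments": [
    [0.04,0.046,0,10],
    [0.08,0.091,0,20],
    [0.12,0.137,0,30],
    [0.16,0.182,0,40],
    [0.2,0.228,0,50],
    [0.24,0.273,0,60],
    [0.28,0.32,0.02,70],
    [0.32,0.364,0.04,80],
    [0.36,0.41,0.06,90],
    [0.397,0.455,0.08,100]
  ],
  "hand": -1
}}

```text
clock: 1.4
position: [429.2, 40.3, 169.1]
ee_rot: [-0.513, 0.858, -0.001, 0.0]
contact_force: [0.8, 1.0, 0.1]
gripper_width: -0.1
```

```bash
cat > go.py <<'E'
import sys
from h import *
s=read_state(); M=R.from_quat(s['ee_rot']).as_matrix(); h=np.degrees(np.arctan2(M[1,0],M[0,0]))
print('t',s['clock'],'pos',s['position'].round(1),'head',h.round(2),'tilt',M[2].round(4),'F',s['contact_force'].round(1),'w',round(s['gripper_width'],1))
if len(sys.argv)>3:
    d=np.array(list(map(float,sys.argv[1:4])))-s['position']; print('tool delta mm',(M.T@d).round(1))
    if len(sys.argv)>4: print('turn',(h-float(sys.argv[4])+180)%360-180)
E
python3 go.py 430 38 150 -180
```

```text
t 1.4 pos [429.2  40.3 169.1] head -118.23 tilt [ 7.0e-04 -1.2e-03 -1.0e+00] F [0.8 1.  0.1] w -0.1
tool delta mm [ 1.6 -1.7 19.1]
turn 61.77410827580485
```

Request:
{"api": "jog_arm", "payload": {
  "increments": [
    [0,-0.003,0.02,10],
    [0,-0.006,0.04,20],
    [-0.001,-0.006,0.06,30],
    [-0.001,-0.006,0.08,40],
    [-0.001,-0.006,0.1,50],
    [-0.001,-0.006,0.109,60],
    [-0.001,-0.006,0.109,62],
    [-0.001,-0.006,0.109,62]
  ]
}}

```text
clock: 2.4
position: [435.4, 38.3, 60.4]
ee_rot: [0.001, 1.0, -0.0, 0.001]
contact_force: [0.4, -0.4, 0.3]
gripper_width: 0.3
```

```bash
python3 go.py 435 38 24 -180; python3 - <<'E'
from h import *
cv2.imwrite('pics/top1.png',cv2.resize(get_image('top')[120:290,190:450,::-1],None,fx=3,fy=3))
cv2.imwrite('pics/wrist1.png',get_image('wrist')[:,:,::-1])
E
```

```text
t 2.4 pos [435.4  38.3  60.4] head 179.89 tilt [-0.0014 -0.001  -1.    ] F [ 0.4 -0.4  0.3] w 0.3
tool delta mm [ 0.4 -0.3 36.4]
turn -0.10566188748396144
```

View pics/wrist1.png

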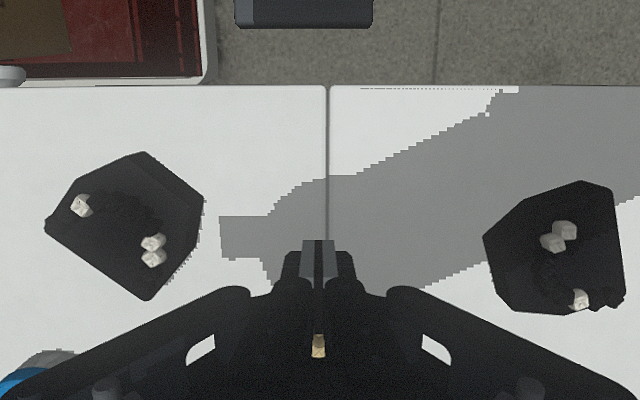

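View pics/top1.png

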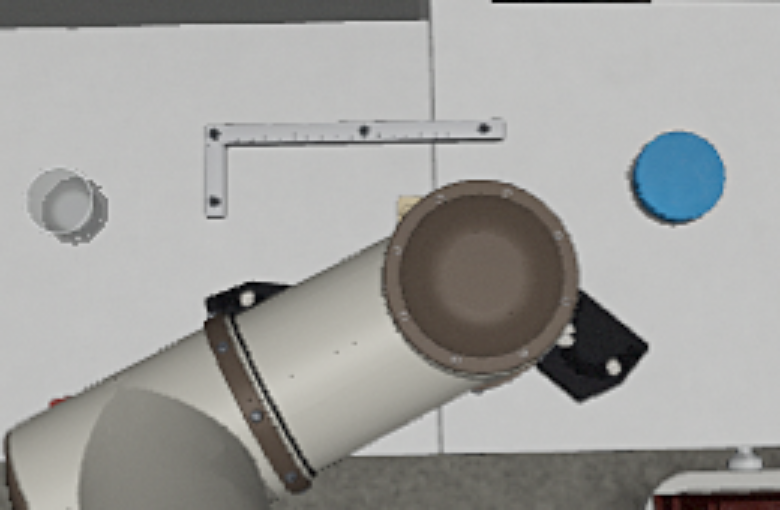

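Request:
{"api": "jog_arm", "payload": {
  "increments": [
    [0,0,0.012,0],
    [0,0,0.024,0],
    [0,0,0.036,0],
    [-0.006,0,0.036,0],
    [-0.012,0,0.036,0],
    [-0.018,0,0.036,0],
    [-0.021,0,0.036,0]
  ]
}}

```text
clock: 3.38
position: [457.3, 38.4, 24.9]
ee_rot: [0.001, 1.0, -0.0, 0.001]
contact_force: [-0.1, 0.2, -0.2]
gripper_width: 0.1
```

Request:
{"api": "jog_arm", "payload": {
  "increments": [
    [-0.002,0,0,0],
    [-0.004,0,0,0],
    [-0.006,0,0,0],
    [-0.008,0,0,0],
    [-0.01,0,0,0],
    [-0.012,0,0,0],
    [-0.014,0,0,0],
    [-0.016,0,0,0]
  ]
}}

```text
clock: 4.38
position: [473.5, 38.4, 24.9]
ee_rot: [0.001, 1.0, -0.0, 0.002]
contact_force: [-0.1, -0.4, 0.4]
gripper_width: 0.3
```

```bash
python3 go.py 500 38 24 -180; python3 - <<'E'
from h import *
cv2.imwrite('pics/top2.png',cv2.resize(get_image('top')[120:290,190:450,::-1],None,fx=3,fy=3))
cv2.imwrite('pics/side2.png',cv2.resize(get_image('side')[150:300,220:400,::-1],None,fx=4,fy=4))
E
```

```text
t 4.375 pos [473.5  38.4  24.9] head 179.85 tilt [-3.1e-03 -1.0e-04 -1.0e+00] F [-0.1 -0.4  0.4] w 0.3
tool delta mm [-26.5  -0.3   1. ]
turn -0.14724382852512008
```

View pics/top2.png

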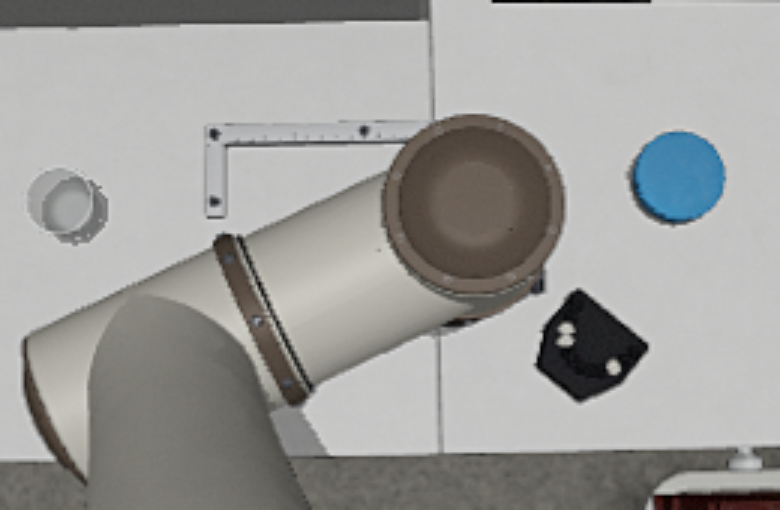

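View pics/side2.png

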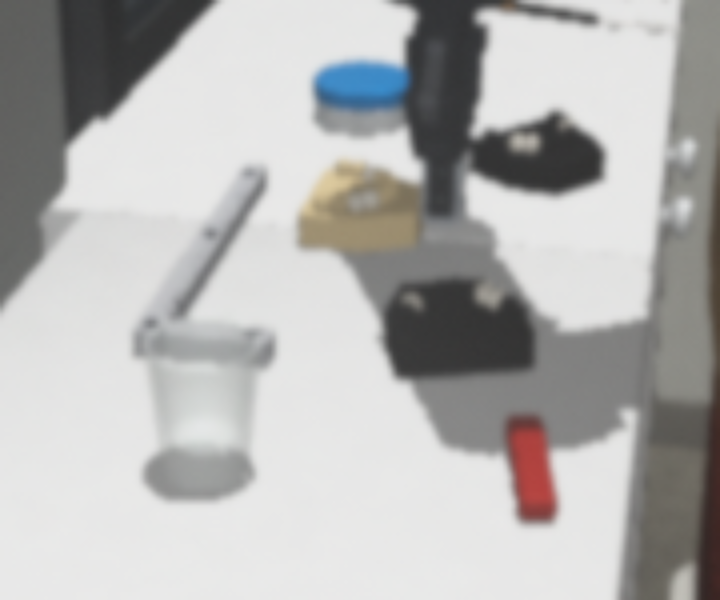

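The side view shows the finger touching the nose, and the model has started sliding towards the bar.

Request:
{"api": "jog_arm", "payload": {
  "increments": [
    [-0.003,0,0,0],
    [-0.006,0,0,0],
    [-0.009,0,0,0],
    [-0.012,0,0,0],
    [-0.015,0,0,0],
    [-0.018,0,0,0],
    [-0.021,0,0,0],
    [-0.023,0,0,0],
    [-0.025,0,0,0]
  ]
}}

```text
clock: 5.6
position: [498.8, 38.4, 25.1]
ee_rot: [0.001, 1.0, -0.0, 0.002]
contact_force: [0.0, -0.3, -0.0]
gripper_width: -0.2
```

Request:
{"api": "jog_arm", "payload": {
  "increments": [
    [-0.001,0,0,0],
    [-0.002,0,0,0],
    [-0.003,0,0,0]
  ]
}}

```text
clock: 5.98
position: [501.8, 38.4, 25.1]
ee_rot: [0.001, 1.0, -0.0, 0.002]
contact_force: [-0.1, -0.2, -0.6]
gripper_width: 0.4
```

```bash
python3 go.py ; python3 - <<'E'
from h import *
i=get_image('side')[:,:,::-1];cv2.imwrite('pics/side3f.png',i)
cv2.imwrite('pics/side3.png',cv2.resize(i[170:240,250:350],None,fx=7,fy=7))
E
```

```text
t 5.975 pos [501.8  38.4  25.1] head 179.86 tilt [-3.4e-03 -1.0e-04 -1.0e+00] F [-0.1 -0.2 -0.6] w 0.4
```

View pics/side3.png

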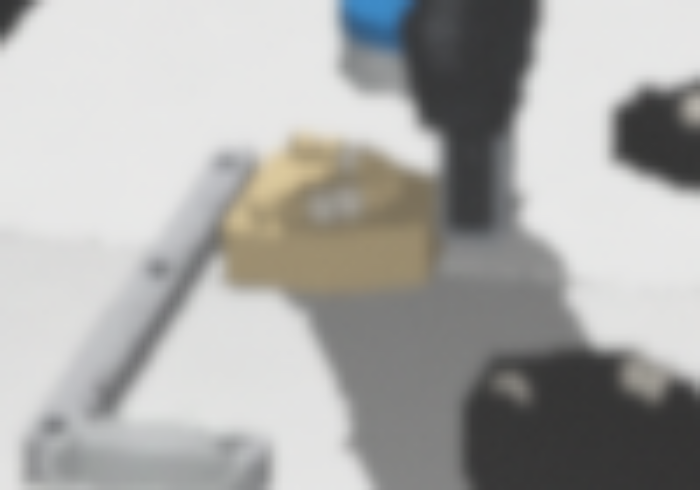

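Request:
{"api": "jog_arm", "payload": {
  "increments": [
    [-0.001,0,0,0],
    [-0.002,0,0,0],
    [-0.003,0,0,0]
  ]
}}

```text
clock: 6.4
position: [505.1, 38.4, 25.1]
ee_rot: [0.001, 1.0, -0.0, 0.002]
contact_force: [-0.3, -0.2, 0.3]
gripper_width: -0.0
```

Request:
{"api": "jog_arm", "payload": {
  "increments": [
    [-0.0005,0,0,0],
    [-0.001,0,0,0]
  ]
}}

```text
clock: 6.65
position: [506.1, 38.4, 25.1]
ee_rot: [0.001, 1.0, 0.0, 0.002]
contact_force: [-0.7, 0.2, -0.4]
gripper_width: 0.1
```

Request:
{"api": "jog_arm", "payload": {
  "increments": [
    [-0.0005,0,0,0],
    [-0.001,0,0,0]
  ]
}}

```text
clock: 6.9
position: [507.1, 38.4, 25.1]
ee_rot: [0.001, 1.0, -0.0, 0.002]
contact_force: [-0.8, 0.4, -0.6]
gripper_width: -0.1
```

Request:
{"api": "jog_arm", "payload": {
  "increments": [
    [-0.0005,0,0,0],
    [-0.001,0,0,0]
  ]
}}

```text
clock: 7.15
position: [508.1, 38.4, 25.1]
ee_rot: [0.001, 1.0, -0.0, 0.002]
contact_force: [-0.9, -1.1, -0.5]
gripper_width: -0.1
```

Request:
{"api": "jog_arm", "payload": {
  "increments": [
    [-0.0005,0,0,0],
    [-0.001,0,0,0]
  ]
}}

```text
clock: 7.4
position: [508.4, 38.2, 25.1]
ee_rot: [0.001, 1.0, -0.0, 0.001]
contact_force: [-3.2, -0.3, 1.8]
gripper_width: 0.3
```

```bash
python3 go.py ; python3 - <<'E'
from h import *
i=get_image('side')[:,:,::-1];cv2.imwrite('pics/side4f.png',i)
cv2.imwrite('pics/side4.png',cv2.resize(i[170:240,250:350],None,fx=7,fy=7))
E
```

```text
t 7.4 pos [508.4  38.2  25.1] head 179.85 tilt [-1.7e-03 -5.0e-04 -1.0e+00] F [-3.2 -0.3  1.8] w 0.3
```

View pics/side4.png

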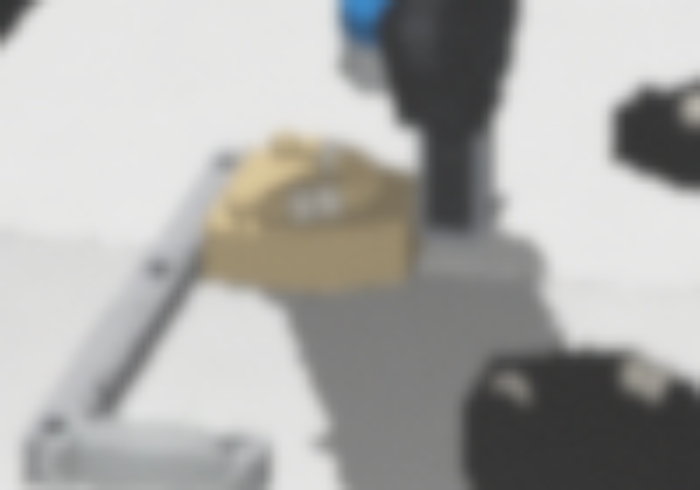

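Request:
{"api": "jog_arm", "payload": {
  "increments": [
    [-0.0008,0,0,0],
    [-0.0016,0,0,0],
    [-0.0016,0,0,0]
  ]
}}

```text
clock: 7.82
position: [508.6, 37.7, 24.9]
ee_rot: [0.002, 1.0, -0.001, -0.001]
contact_force: [-4.9, 0.0, 4.5]
gripper_width: 0.0
```

Request:
{"api": "jog_arm", "payload": {
  "increments": [
    [0.01,0,0,0],
    [0.03,0,-0.01,0],
    [0.05,0,-0.04,0],
    [0.06,0,-0.08,0],
    [0.06,0.03,-0.08,0],
    [0.06,0.06,-0.08,0],
    [0.06,0.09,-0.08,0],
    [0.06,0.12,-0.08,0]
  ]
}}

```text
clock: 8.82
position: [449.7, 159.5, 105.1]
ee_rot: [0.001, 1.0, 0.0, 0.001]
contact_force: [0.9, -0.7, -0.3]
gripper_width: 0.1
```

```bash
python3 go.py ; python3 - <<'E'
from h import *
i=get_image('side')[:,:,::-1];cv2.imwrite('pics/side5f.png',i)
i=get_image('top')[:,:,::-1];cv2.imwrite('pics/top5f.png',i)
cv2.imwrite('pics/top5.png',cv2.resize(i[120:290,190:450],None,fx=3,fy=3))
cv2.imwrite('pics/wrist5.png',get_image('wrist')[:,:,::-1])
E
```

```text
t 8.825 pos [449.7 159.5 105.1] head 179.84 tilt [-1.4e-03  3.0e-04 -1.0e+00] F [ 0.9 -0.7 -0.3] w 0.1
```

View pics/top5.png

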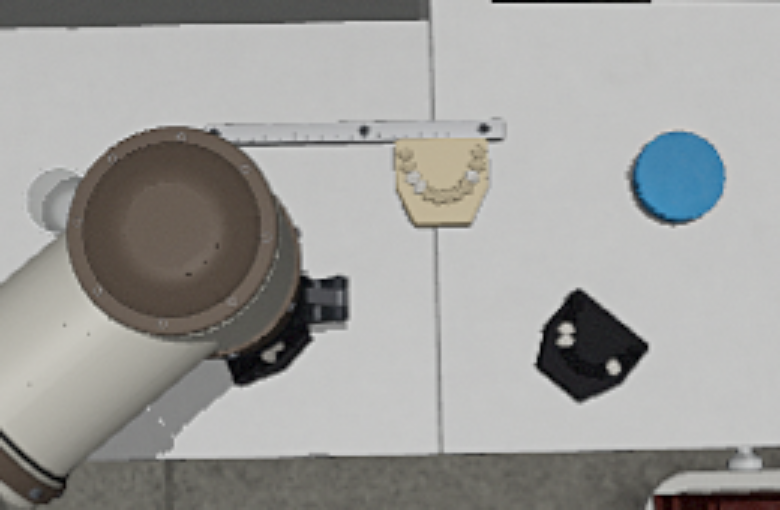

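View pics/side5f.png

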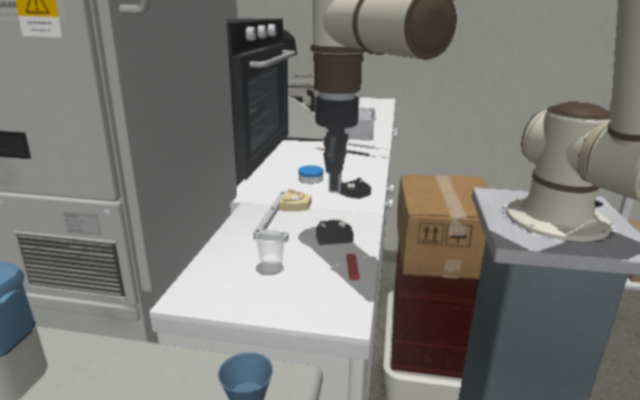

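The heel is flush with the back bar: no gap shows in the top crop, with the heel at about row 140. Next I go round to the model's right side.

Request:
{"api": "jog_arm", "payload": {
  "increments": [
    [0,-0.04,0,0],
    [0,-0.09,0,0],
    [0,-0.14,0,0],
    [0,-0.186,0,0],
    [-0.025,-0.186,0,0],
    [-0.05,-0.186,0,0],
    [-0.075,-0.186,0,0],
    [-0.09,-0.186,0,0],
    [-0.103,-0.186,0,0],
    [-0.103,-0.186,0,0]
  ]
}}

```text
clock: 10.22
position: [552.7, -26.8, 104.9]
ee_rot: [0.001, 1.0, -0.0, 0.0]
contact_force: [0.3, -0.6, 0.3]
gripper_width: 0.1
```

```bash
python3 go.py 553 -26 25 -180; python3 - <<'E'
from h import *
i=get_image('side')[:,:,::-1];cv2.imwrite('pics/side6.png',cv2.resize(i[60:260,200:440],None,fx=3,fy=3))
cv2.imwrite('pics/wrist6.png',get_image('wrist')[:,:,::-1])
E
```

```text
t 10.225 pos [552.7 -26.8 104.9] head 179.93 tilt [-7.e-04 -1.e-04 -1.e+00] F [ 0.3 -0.6  0.3] w 0.1
tool delta mm [-0.2  0.8 79.9]
turn -0.06572105393911443
```

View pics/side6.png

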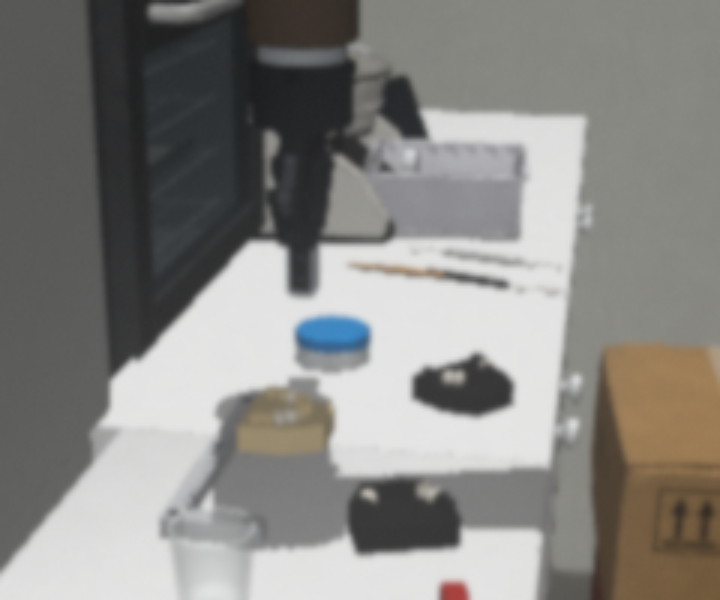

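View pics/wrist6.png

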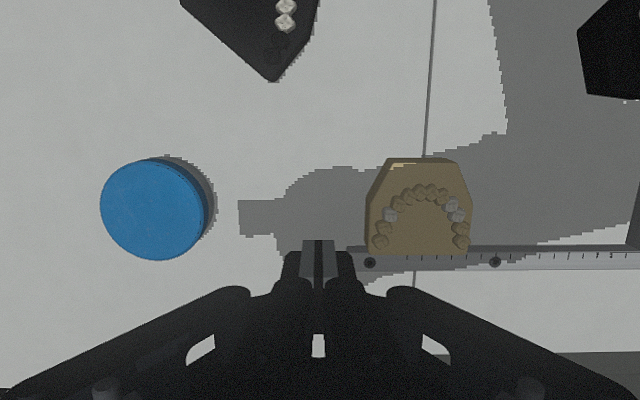

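```bash
python3 - <<'E'
from h import *
C=cam('wrist',read_state())
print('R heel corner, L heel corner',p2w(C,[[367,255],[470,254]],20).round(1).tolist())
print('side R top edge',p2w(C,[[369,205],[367,240]],20).round(1).tolist(),'L',p2w(C,[[473,207],[471,240]],20).round(1).tolist())
print('bar front top edge',p2w(C,[[355,256],[480,247.5],[630,246]],14).round(1).tolist())
print('tin',p2w(C,[[206,210]],28).round(1))
E
```

```text
R heel corner, L heel corner [[579.8, 4.8], [579.3, 72.2]]
side R top edge [[545.9, 4.8], [569.3, 4.4]] L [[547.3, 70.4], [569.5, 71.7]]
bar front top edge [[583.2, -2.3], [577.3, 81.2], [576.7, 184.1]]
tin [[546.7 -94.8]]
```

Request:
{"api": "jog_arm", "payload": {
  "increments": [
    [0,0,0.02,0],
    [0,0,0.04,0],
    [0,0,0.055,0],
    [0,0,0.068,0],
    [0,0,0.08,0],
    [0,0,0.08,0],
    [0,0.004,0.08,0],
    [0,0.008,0.08,0],
    [0,0.012,0.08,0]
  ]
}}

```text
clock: 11.45
position: [551.9, -14.3, 25.3]
ee_rot: [0.0, 1.0, 0.0, 0.0]
contact_force: [-0.5, 0.4, -0.1]
gripper_width: 0.1
```

```bash
python3 go.py 553 111 25 -180; python3 - <<'E'
from h import *
cv2.imwrite('pics/wrist7.png',get_image('wrist')[:,:,::-1])
E
```

```text
t 11.45 pos [551.9 -14.3  25.3] head 179.95 tilt [-7.e-04  1.e-04 -1.e+00] F [-0.5  0.4 -0.1] w 0.1
tool delta mm [ -1.  125.3   0.3]
turn -0.04733824663571795
```

View pics/wrist7.png

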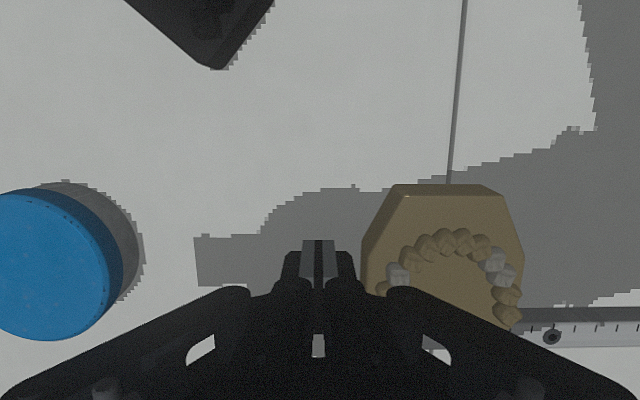

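Request:
{"api": "jog_arm", "payload": {
  "increments": [
    [0,0.003,0,0],
    [0,0.006,0,0],
    [0,0.009,0,0],
    [0,0.012,0,0],
    [0,0.015,0,0],
    [0,0.018,0,0],
    [0,0.021,0,0],
    [0,0.024,0,0]
  ]
}}

```text
clock: 12.5
position: [552.0, 10.2, 25.3]
ee_rot: [0.0, 1.0, 0.0, 0.0]
contact_force: [0.5, -1.0, 0.5]
gripper_width: 0.4
```

```bash
python3 go.py 553 111 25 -180; python3 - <<'E'
from h import *
cv2.imwrite('pics/wrist8.png',get_image('wrist')[:,:,::-1])
i=get_image('side')[:,:,::-1];cv2.imwrite('pics/side8.png',cv2.resize(i[150:250,230:350],None,fx=6,fy=6))
E
```

```text
t 12.5 pos [552.   10.2  25.3] head 179.98 tilt [-7.e-04  1.e-04 -1.e+00] F [ 0.5 -1.   0.5] w 0.4
tool delta mm [ -1.  100.8   0.3]
turn -0.023228576743804297
```

View pics/wrist8.png

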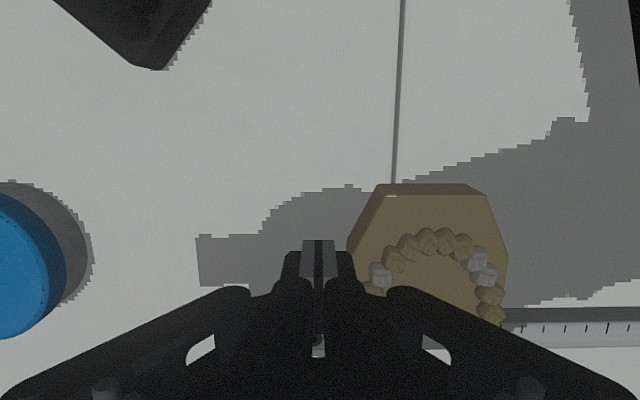

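View pics/side8.png

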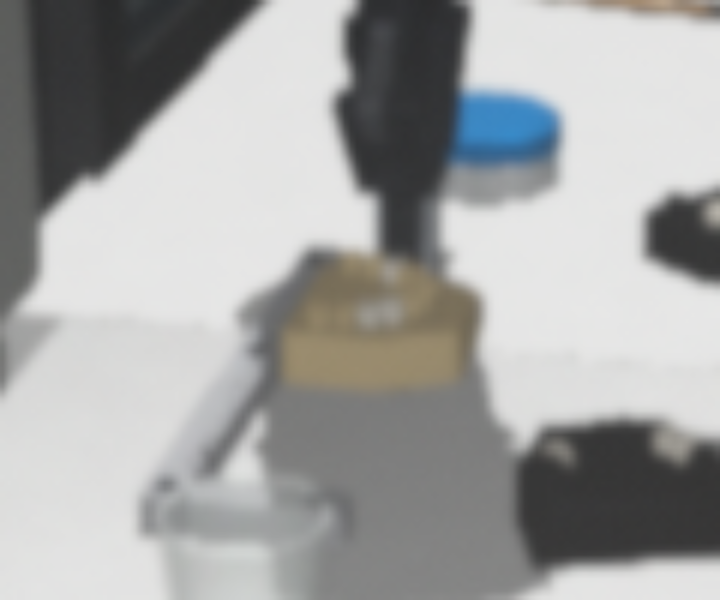

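Request:
{"api": "jog_arm", "payload": {
  "increments": [
    [0,0.004,0,0],
    [0,0.008,0,0],
    [0,0.012,0,0],
    [0,0.016,0,0],
    [0,0.02,0,0],
    [0,0.024,0,0],
    [0,0.028,0,0],
    [0,0.032,0,0],
    [0,0.036,0,0],
    [0,0.04,0,0]
  ]
}}

```text
clock: 13.85
position: [552.0, 50.7, 25.2]
ee_rot: [0.0, 1.0, 0.0, 0.0]
contact_force: [0.3, -0.1, -0.6]
gripper_width: -0.0
```

```bash
python3 go.py 553 111 25 -180; python3 - <<'E'
from h import *
cv2.imwrite('pics/wrist9.png',get_image('wrist')[:,:,::-1])
i=get_image('side')[:,:,::-1];cv2.imwrite('pics/side9.png',cv2.resize(i[150:250,230:350],None,fx=6,fy=6))
E
```

```text
t 13.85 pos [552.   50.7  25.2] head 180.0 tilt [-7.e-04  3.e-04 -1.e+00] F [ 0.3 -0.1 -0.6] w -0.0
tool delta mm [-1.  60.3  0.3]
turn -0.0015908683603811369
```

View pics/wrist9.png

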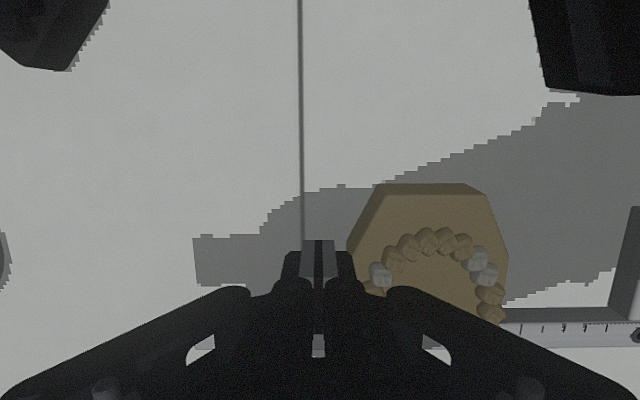

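View pics/side9.png

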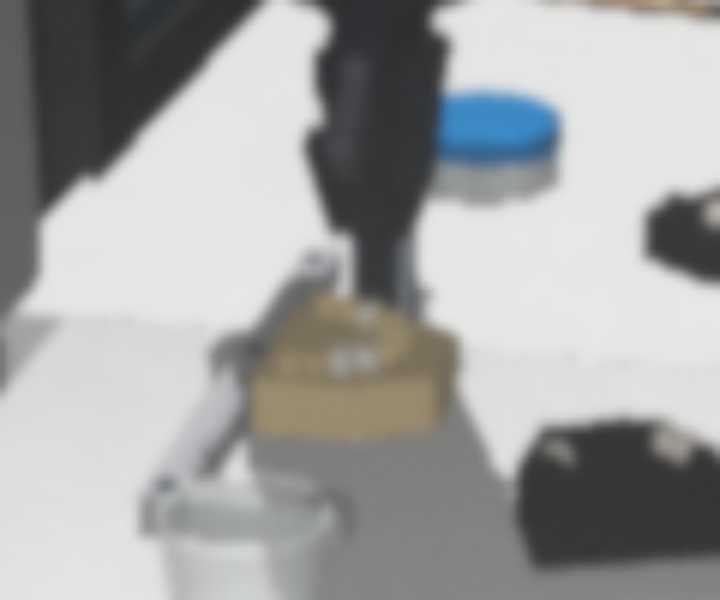

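Request:
{"api": "jog_arm", "payload": {
  "increments": [
    [0,0.005,0,0],
    [0,0.01,0,0],
    [0,0.015,0,0],
    [0,0.02,0,0],
    [0,0.025,0,0],
    [0,0.03,0,0],
    [0,0.035,0,0],
    [0,0.04,0,0],
    [0,0.044,0,0],
    [0,0.048,0,0]
  ]
}}

```text
clock: 15.2
position: [552.1, 99.2, 25.3]
ee_rot: [-0.0, 1.0, 0.0, 0.001]
contact_force: [0.6, -0.0, 0.4]
gripper_width: 0.1
```

Request:
{"api": "jog_arm", "payload": {
  "increments": [
    [0,0.0015,0,0],
    [0,0.003,0,0],
    [0,0.0045,0,0],
    [0,0.006,0,0]
  ]
}}

```text
clock: 15.7
position: [552.0, 105.2, 25.3]
ee_rot: [-0.0, 1.0, 0.0, 0.0]
contact_force: [-0.2, -1.3, 0.3]
gripper_width: 0.0
```

```bash
python3 go.py 553 111 25 -180; python3 - <<'E'
from h import *
cv2.imwrite('pics/wrist10.png',get_image('wrist')[:,:,::-1])
E
```

```text
t 15.7 pos [552.  105.2  25.3] head -179.98 tilt [-1.e-03  4.e-04 -1.e+00] F [-0.2 -1.3  0.3] w 0.0
tool delta mm [-1.   5.8  0.3]
turn 0.015858264384519316
```

View pics/wrist10.png

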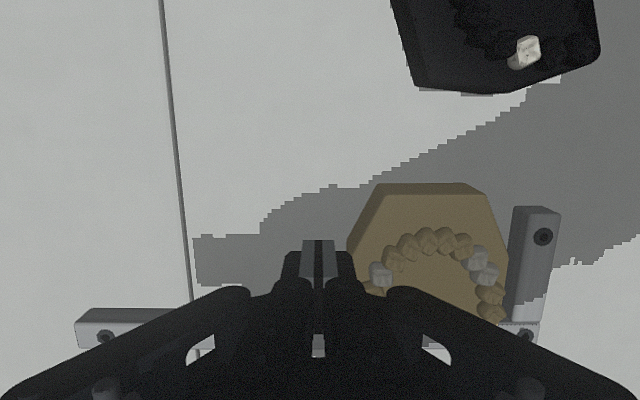

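The model is still square, and its left edge (about x 508 px) is within a few mm of the side bar.

Request:
{"api": "jog_arm", "payload": {
  "increments": [
    [0,0.001,0,0],
    [0,0.002,0,0],
    [0,0.003,0,0]
  ]
}}

```text
clock: 16.12
position: [552.1, 108.4, 25.3]
ee_rot: [-0.0, 1.0, 0.0, 0.001]
contact_force: [-0.1, -0.8, -0.4]
gripper_width: 0.2
```

Request:
{"api": "jog_arm", "payload": {
  "increments": [
    [0,0.0007,0,0],
    [0,0.0014,0,0]
  ]
}}

```text
clock: 16.38
position: [552.1, 109.8, 25.3]
ee_rot: [-0.0, 1.0, 0.0, 0.001]
contact_force: [-0.4, -0.1, -0.1]
gripper_width: 0.2
```

Request:
{"api": "jog_arm", "payload": {
  "increments": [
    [0,0.0005,0,0],
    [0,0.001,0,0]
  ]
}}

```text
clock: 16.62
position: [552.1, 110.8, 25.3]
ee_rot: [-0.0, 1.0, 0.0, 0.001]
contact_force: [0.0, -1.0, -0.3]
gripper_width: -0.0
```

Request:
{"api": "jog_arm", "payload": {
  "increments": [
    [0,0.0005,0,0],
    [0,0.001,0,0]
  ]
}}

```text
clock: 16.88
position: [552.1, 111.9, 25.3]
ee_rot: [-0.0, 1.0, 0.0, 0.001]
contact_force: [0.0, -0.0, 0.1]
gripper_width: -0.1
```

Request:
{"api": "jog_arm", "payload": {
  "increments": [
    [0,0.0005,0,0],
    [0,0.001,0,0]
  ]
}}

```text
clock: 17.12
position: [552.1, 112.9, 25.3]
ee_rot: [-0.0, 1.0, 0.0, 0.001]
contact_force: [-0.4, 0.2, -0.5]
gripper_width: 0.2
```

Request:
{"api": "jog_arm", "payload": {
  "increments": [
    [0,0.0005,0,0],
    [0,0.001,0,0]
  ]
}}

```text
clock: 17.38
position: [552.1, 113.9, 25.3]
ee_rot: [-0.0, 1.0, 0.0, 0.0]
contact_force: [-0.3, -1.0, -1.0]
gripper_width: 0.2
```

Request:
{"api": "jog_arm", "payload": {
  "increments": [
    [0,0.0005,0,0],
    [0,0.001,0,0]
  ]
}}

```text
clock: 17.62
position: [551.6, 114.3, 25.2]
ee_rot: [-0.0, 1.0, -0.0, -0.0]
contact_force: [-1.0, -3.6, 0.7]
gripper_width: -0.2
```

```bash
python3 go.py; python3 - <<'E'
from h import *
cv2.imwrite('pics/wrist11.png',cv2.resize(get_image('wrist')[170:350,330:570,::-1],None,fx=3,fy=3))
E
```

```text
t 17.625 pos [551.6 114.3  25.2] head -179.99 tilt [ 4.e-04 -6.e-04 -1.e+00] F [-1.  -3.6  0.7] w -0.2
```

View pics/wrist11.png

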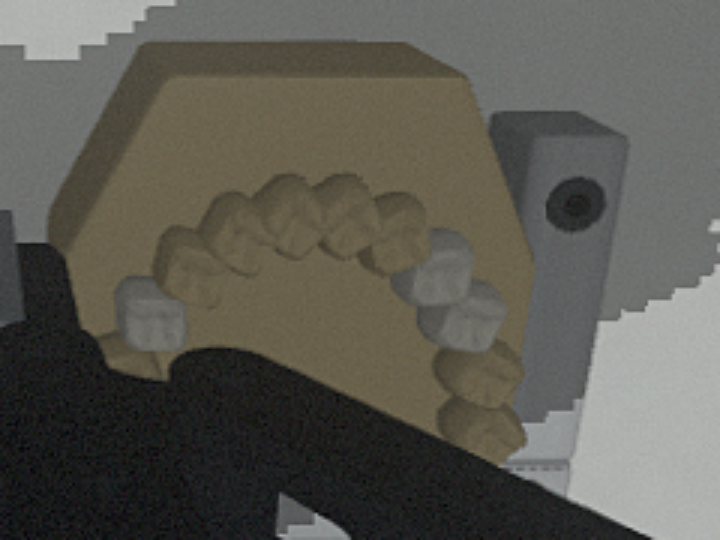

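Request:
{"api": "jog_arm", "payload": {
  "increments": [
    [0,0.0008,0,0],
    [0,0.0014,0,0],
    [0,0.0014,0,0]
  ]
}}

```text
clock: 18.05
position: [551.0, 114.6, 25.2]
ee_rot: [0.0, 1.0, -0.001, -0.001]
contact_force: [0.6, -6.9, 2.2]
gripper_width: -0.2
```

Request:
{"api": "jog_arm", "payload": {
  "increments": [
    [0,-0.006,0,0],
    [0,-0.02,0,0],
    [0,-0.03,-0.02,0],
    [0.02,-0.04,-0.05,0],
    [0.05,-0.06,-0.08,0],
    [0.08,-0.09,-0.11,0],
    [0.11,-0.12,-0.14,0],
    [0.11,-0.15,-0.15,0],
    [0.11,-0.15,-0.15,0]
  ]
}}

```text
clock: 19.18
position: [441.5, -36.2, 176.9]
ee_rot: [0.001, 1.0, -0.0, 0.001]
contact_force: [-0.1, 0.5, 0.0]
gripper_width: -0.1
```

```bash
python3 go.py; python3 - <<'E'
from h import *
i=get_image('top')[:,:,::-1];cv2.imwrite('pics/top12f.png',i)
cv2.imwrite('pics/top12.png',cv2.resize(i[140:260,190:350],None,fx=5,fy=5,interpolation=cv2.INTER_CUBIC))
i=get_image('side')[:,:,::-1];cv2.imwrite('pics/side12f.png',i)
cv2.imwrite('pics/side12.png',cv2.resize(i[170:280,240:360],None,fx=5,fy=5))
E
```

```text
t 19.175 pos [441.5 -36.2 176.9] head 179.83 tilt [-1.5e-03 -9.0e-04 -1.0e+00] F [-0.1  0.5  0. ] w -0.1
```

View pics/top12.png

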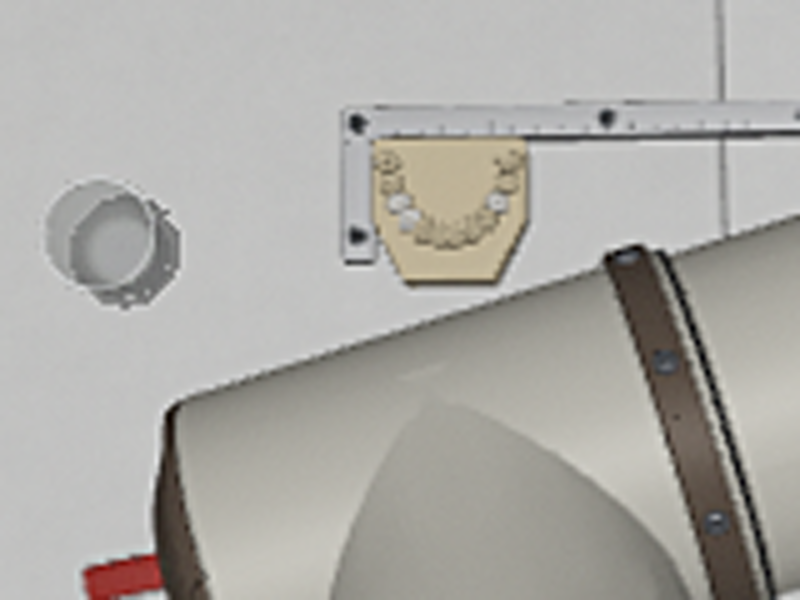

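View pics/side12.png

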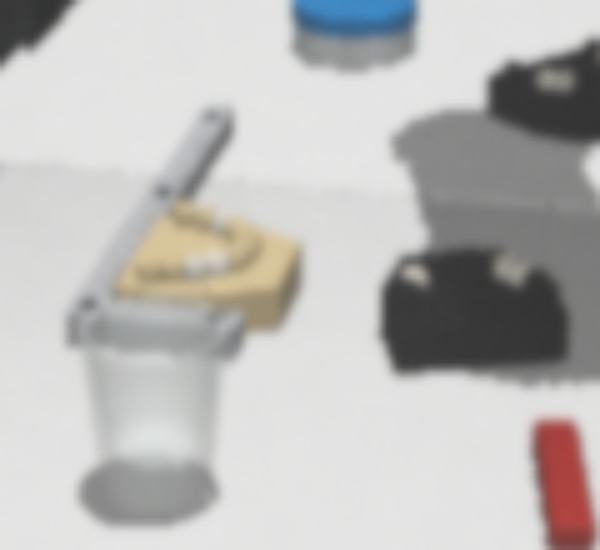

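```bash
python3 - <<'E'
from h import *
C=cam('top')
for f in('top5f','top12f'):
    im=cv2.imread(f'pics/{f}.png'); hsv=cv2.cvtColor(im,cv2.COLOR_BGR2HSV)
    m=((hsv[...,1]>45)&(hsv[...,0]>8)&(hsv[...,0]<32)&(hsv[...,2]>90)).astype(np.uint8); m[:, :220]=0;m[260:]=0;m[:150]=0;m[:,400:]=0
    cn=max(cv2.findContours(m,0,2)[0],key=cv2.contourArea); x,y,w,h=cv2.boundingRect(cn); print(f,x,y,w,h)
    sat=im[...,2].astype(float)-im[...,0]   # yellow-ness, subpixel half-level edges
    P=[]
    for c in range(x+3,x+w-3):
        v=sat[y-4:y+3,c]; k=np.argmax(v>20); P.append((c,y-4+k-(v[k]-20)/(v[k]-v[k-1])))
    W=p2w(C,P,20); g=np.polyfit(W[:,1],W[:,0],1); g=np.polyfit(*W[abs(np.polyval(g,W[:,1])-W[:,0])<1.5][:,::-1].T,1)
    print(' heel x mid',np.polyval(g,W[:,1].mean()).round(2),'yaw',-np.arctan(g[0]).round(4))
    for s in (1,-1):
        P=[]
        for r in range(y+3,y+13):
            cs=range(x-4,x+5) if s>0 else range(x+w+3,x+w-6,-1); v=sat[r,list(cs)]; k=np.argmax(v>20); P.append((cs[0]+s*(k-(v[k]-20)/(v[k]-v[k-1])),r))
        W=p2w(C,P,20); g=np.polyfit(W[:,0],W[:,1],1); print(' side',s,W[:,1].mean().round(2),'yaw',np.arctan(g[0]).round(4))
im=cv2.imread('pics/top0.png'); m=(im.max(2)<60).astype(np.uint8); m[:215]=0; m[262:]=0;m[:,:250]=0;m[:,300:]=0
cn=max(cv2.findContours(m,0,2)[0],key=cv2.contourArea); print('black top-most px',cn.reshape(-1,2)[cn.reshape(-1,2)[:,1].argmin()],p2w(C,[[275,212.5],[286,213.5],[290,220]],20).round(1).tolist())
E
```

```text
top5f 228 178 38 38
 heel x mid 561.09 yaw 0.0561
 side 1 273.27 yaw -0.3681
 ** On entry to DLASCL parameter number  4 had an illegal value
 ** On entry to DLASCL parameter number  4 had an illegal value
 ** On entry to DLASCL parameter number  4 had an illegal value
 ** On entry to DLASCL parameter number  4 had an illegal value
 ** On entry to DLASCL parameter number  5 had an illegal value
 ** On entry to DLASCL parameter number  4 had an illegal value<stdin>:16: RuntimeWarning: divide by zero encountered in scalar divide
Traceback (most recent call last):
numpy.linalg.LinAlgError: SVD did not converge in Linear Least Squares
```

```bash
python3 - <<'E'
from h import *
C=cam('top')
for f,c0,r in(('top0',(338,200),0),('top5f',(337,190),0),('top12f',(280,180),0)):
    im=cv2.imread(f'pics/{f}.png').astype(float); sat=im[...,2]-im[...,0]
    up=cv2.resize(sat[c0[1]-35:c0[1]+20,c0[0]-30:c0[0]+30],None,fx=8,fy=8,interpolation=cv2.INTER_LINEAR)
    m=(up>20).astype(np.uint8); n,l,s,_=cv2.connectedComponentsWithStats(m); i=1+s[1:,4].argmax(); m=(l==i)
    px=lambda q:(np.array(q)+.5)/8-.5+[c0[0]-30,c0[1]-35]
    cols=np.where(m.any(0))[0]; a,b=cols[0]+40,cols[-1]-40
    W=p2w(C,px([(c,m[:,c].argmax()) for c in range(a,b,4)]),20)
    g=np.polyfit(W[:,1],W[:,0],1); top=int(np.median(m[:,a:b].argmax(0)))
    print(f,'heel x',np.polyval(g,W[:,1].mean()).round(2),'yaw',-np.arctan(g[0]).round(4))
    for s in(0,1):
        W=p2w(C,px([((m[r].argmax() if s==0 else m.shape[1]-1-m[r][::-1].argmax()),r) for r in range(top+28,top+110,4)]),20)
        g=np.polyfit(W[:,0],W[:,1],1); print('  side',s,W[:,1].mean().round(2),'yaw',np.arctan(g[0]).round(4))
print('black',p2w(C,[[275,212.5],[286,213.5],[290,220]],20).round(1).tolist())
E
```

```text
top0 heel x 536.6 yaw -0.0354
  side 0 71.06 yaw -0.0996
  side 1 6.19 yaw -0.0249
top5f heel x 579.15 yaw -0.0115
  side 0 71.86 yaw 0.0111
  side 1 6.72 yaw -0.0004
top12f heel x 578.32 yaw -0.0088
  side 0 192.97 yaw -0.0458
  side 1 127.93 yaw -0.0141
black [[481.4, 170.3], [478.8, 147.3], [465.0, 139.1]]
```

Request:
{"api": "jog_arm", "payload": {
  "increments": [
    [0,0.04,0,0],
    [-0.02,0.08,0.02,0],
    [-0.05,0.11,0.04,0],
    [-0.08,0.131,0.06,0],
    [-0.098,0.131,0.067,0],
    [-0.098,0.131,0.067,0],
    [-0.098,0.131,0.067,0]
  ]
}}

```text
clock: 20.15
position: [538.7, 95.1, 108.3]
ee_rot: [0.001, 1.0, -0.001, -0.001]
contact_force: [0.3, 0.6, -0.8]
gripper_width: 0.2
```

```bash
python3 go.py; python3 - <<'E'
from h import *
i=get_image('wrist')[:,:,::-1];cv2.imwrite('pics/wrist13f.png',i)
cv2.imwrite('pics/wrist13.png',cv2.resize(i[130:290,340:500],None,fx=3.7,fy=3.7,interpolation=cv2.INTER_CUBIC))
E
```

```text
t 20.15 pos [538.7  95.1 108.3] head 179.89 tilt [ 0.0023 -0.0017 -1.    ] F [ 0.3  0.6 -0.8] w 0.2
```

View pics/wrist13.png

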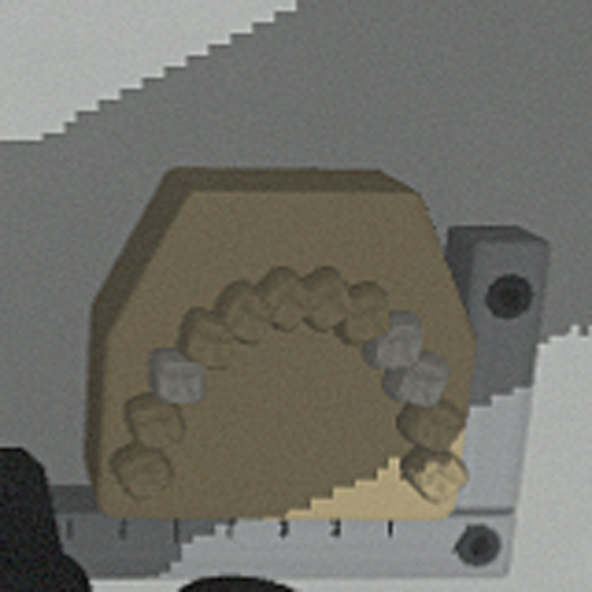

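```bash
python3 - <<'E'
from h import *
s=read_state(); C=cam('wrist',s)
f=lambda a:np.array(a,float)/3.7+[340,130]
print('heel z20',p2w(C,f([[110,517],[285,518],[455,517]]),20).round(1).tolist())
print('bar joint/front edge z14',p2w(C,f([[470,512],[512,512],[70,510]]),14).round(1).tolist())
print('left side z20',p2w(C,f([[474,350],[458,505]]),20).round(1).tolist(),'right',p2w(C,f([[107,340],[98,500]]),20).round(1).tolist())
print('side bar inner edge z14',p2w(C,f([[477,243],[471,345],[463,510]]),14).round(1).tolist())
i=cv2.imread('pics/wrist13f.png'); cv2.imwrite('pics/w13a.png',cv2.resize(i[235:285,350:490],None,fx=5.5,fy=5.5,interpolation=cv2.INTER_CUBIC))
E
```

```text
heel z20 [[579.2, 129.3], [579.4, 161.1], [579.4, 192.2]]
bar joint/front edge z14 [[581.3, 197.6], [581.4, 205.5], [580.7, 122.8]]
left side z20 [[547.3, 192.0], [577.0, 192.4]] right [[545.4, 127.5], [575.8, 127.0]]
side bar inner edge z14 [[529.5, 193.0], [548.4, 194.1], [580.9, 196.2]]
```

View pics/w13a.png

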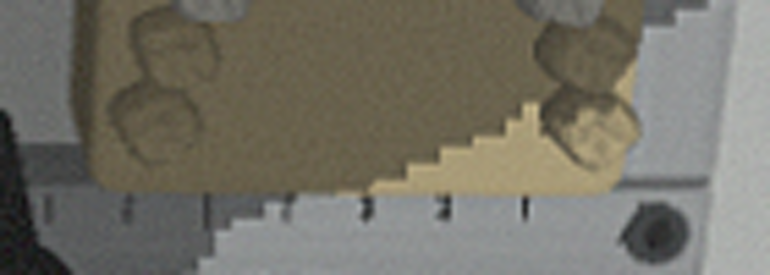

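The top and wrist views both put the model within about 1–2 mm of each bar. That's close enough that I'll nudge the nose gently once to make sure the heel is seated. There is about 36 mm between the nose and the black model.

Request:
{"api": "jog_arm", "payload": {
  "increments": [
    [0.02,0,0,0],
    [0.04,0.01,0,0],
    [0.04,0.03,0,0],
    [0.04,0.05,0,0],
    [0.04,0.066,0,0],
    [0.04,0.066,0.02,0],
    [0.04,0.066,0.035,0],
    [0.04,0.066,0.045,0],
    [0.04,0.066,0.045,0]
  ]
}}

```text
clock: 21.32
position: [498.5, 160.8, 62.7]
ee_rot: [0.001, 1.0, -0.001, -0.002]
contact_force: [0.8, -0.4, 0.3]
gripper_width: 0.2
```

```bash
python3 go.py 499 161 25 180; python3 - <<'E'
from h import *
cv2.imwrite('pics/wrist14.png',get_image('wrist')[:,:,::-1])
i=get_image('side')[:,:,::-1];cv2.imwrite('pics/side14.png',cv2.resize(i[170:280,240:360],None,fx=5,fy=5))
E
```

```text
t 21.325 pos [498.5 160.8  62.7] head 179.89 tilt [ 0.0033 -0.0027 -1.    ] F [ 0.8 -0.4  0.3] w 0.2
tool delta mm [-0.6  0.3 37.7]
turn -0.11430147571351768
```

View pics/wrist14.png

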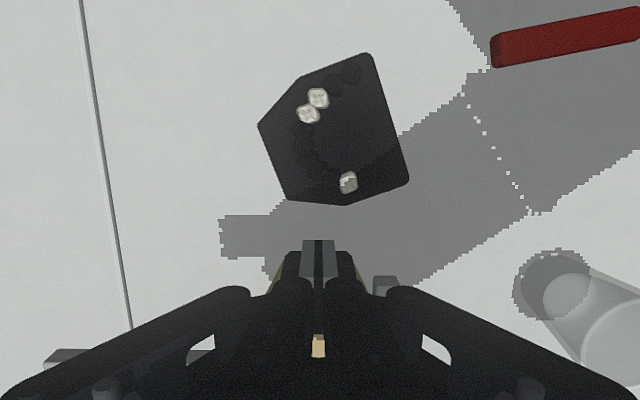

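View pics/side14.png

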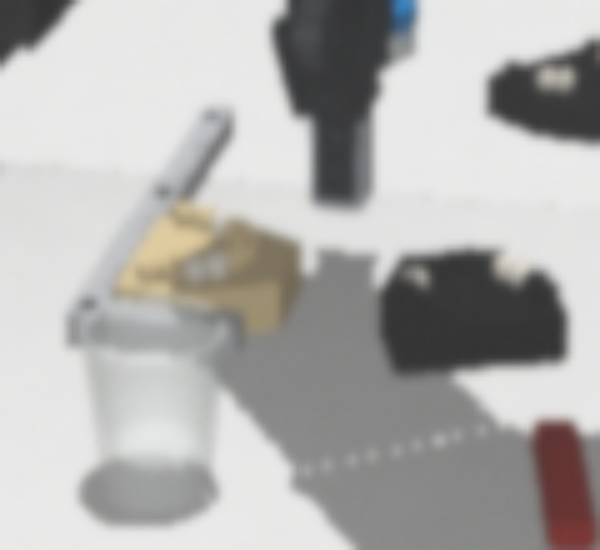

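The finger is midway between the nose and the black model, whose near edge is at row 205 of the wrist view. I'll lower it.

Request:
{"api": "jog_arm", "payload": {
  "increments": [
    [0,0,0.01,0],
    [0,0,0.02,0],
    [0,0,0.03,0],
    [0,0,0.037,0],
    [0,0,0.037,0]
  ]
}}

```text
clock: 22.05
position: [498.7, 160.8, 26.0]
ee_rot: [0.001, 1.0, -0.001, -0.001]
contact_force: [-0.5, 0.7, 0.6]
gripper_width: 0.2
```

Request:
{"api": "jog_arm", "payload": {
  "increments": [
    [-0.0015,0,0,0],
    [-0.003,0,0,0],
    [-0.0045,0,0,0],
    [-0.006,0,0,0]
  ]
}}

```text
clock: 22.55
position: [505.0, 160.9, 26.2]
ee_rot: [0.001, 1.0, -0.001, -0.001]
contact_force: [0.1, 0.0, -0.3]
gripper_width: 0.1
```

Request:
{"api": "jog_arm", "payload": {
  "increments": [
    [-0.0007,0,0,0],
    [-0.0014,0,0,0]
  ]
}}

```text
clock: 22.8
position: [506.4, 160.9, 26.2]
ee_rot: [0.001, 1.0, -0.001, -0.001]
contact_force: [1.0, -0.0, 0.2]
gripper_width: 0.2
```

Request:
{"api": "jog_arm", "payload": {
  "increments": [
    [-0.0005,0,0,0],
    [-0.001,0,0,0]
  ]
}}

```text
clock: 23.05
position: [507.5, 160.9, 26.2]
ee_rot: [0.001, 1.0, -0.001, -0.001]
contact_force: [0.9, 0.4, 0.2]
gripper_width: 0.0
```

Request:
{"api": "jog_arm", "payload": {
  "increments": [
    [-0.0005,0,0,0],
    [-0.001,0,0,0]
  ]
}}

```text
clock: 23.3
position: [508.1, 160.8, 26.2]
ee_rot: [0.001, 1.0, -0.001, -0.001]
contact_force: [-1.0, 0.0, 1.4]
gripper_width: 0.1
```

Request:
{"api": "jog_arm", "payload": {
  "increments": [
    [-0.0008,0,0,0],
    [-0.0014,0,0,0],
    [-0.0014,0,0,0]
  ]
}}

```text
clock: 23.68
position: [508.6, 160.4, 26.1]
ee_rot: [0.001, 1.0, -0.002, -0.002]
contact_force: [-4.6, 0.6, 3.5]
gripper_width: -0.1
```

Request:
{"api": "jog_arm", "payload": {
  "increments": [
    [0.004,0,0,0],
    [0.008,0,0,0],
    [0.009,0,-0.015,0],
    [0.009,0,-0.04,0],
    [0.009,0,-0.08,0],
    [0.02,-0.03,-0.12,0],
    [0.05,-0.08,-0.16,0],
    [0.07,-0.13,-0.18,0],
    [0.07,-0.18,-0.18,0],
    [0.07,-0.22,-0.18,0]
  ]
}}

```text
clock: 24.92
position: [438.8, -60.5, 209.2]
ee_rot: [0.001, 1.0, -0.001, -0.0]
contact_force: [-0.2, 0.2, 0.8]
gripper_width: 0.3
```

```bash
python3 go.py; python3 - <<'E'
from h import *
i=get_image('top')[:,:,::-1];cv2.imwrite('pics/top15f.png',i)
cv2.imwrite('pics/top15.png',cv2.resize(i[140:260,190:350],None,fx=5,fy=5,interpolation=cv2.INTER_CUBIC))
cv2.imwrite('pics/side15f.png',get_image('side')[:,:,::-1])
C=cam('top')
im=i.astype(float); sat=im[...,2]-im[...,0]; c0=(280,180)
up=cv2.resize(sat[c0[1]-35:c0[1]+20,c0[0]-30:c0[0]+30],None,fx=8,fy=8); m=(up>20).astype(np.uint8)
n,l,s,_=cv2.connectedComponentsWithStats(m); m=l==1+s[1:,4].argmax()
px=lambda q:(np.array(q)+.5)/8-.5+[c0[0]-30,c0[1]-35]
cols=np.where(m.any(0))[0]; W=p2w(C,px([(c,m[:,c].argmax()) for c in range(cols[0]+40,cols[-1]-40,4)]),20)
g=np.polyfit(W[:,1],W[:,0],1); print('heel x',np.polyval(g,160),'yaw',-np.arctan(g[0]))
E
```

```text
t 24.925 pos [438.8 -60.5 209.2] head 179.87 tilt [ 3.0e-04 -2.6e-03 -1.0e+00] F [-0.2  0.2  0.8] w 0.3
heel x 579.2590195393766 yaw -0.012660863481558888
```

View pics/top15.png

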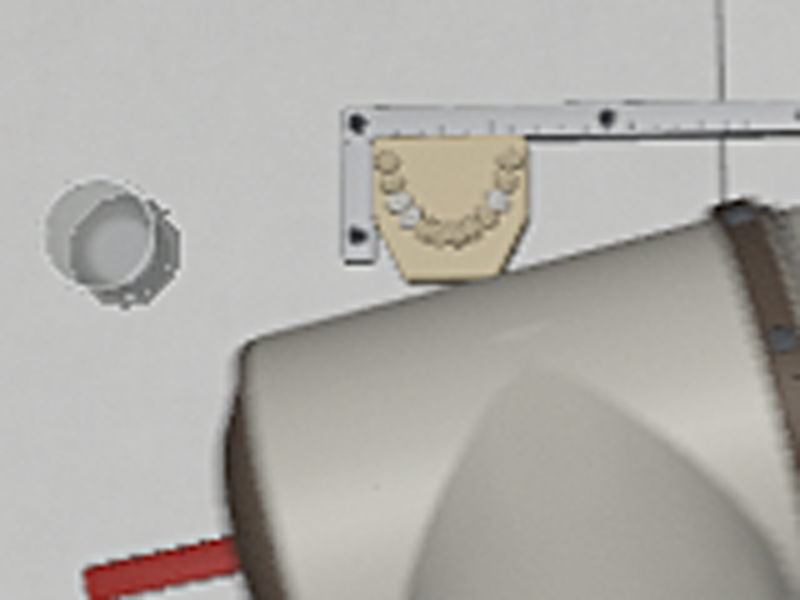

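View pics/side15f.png

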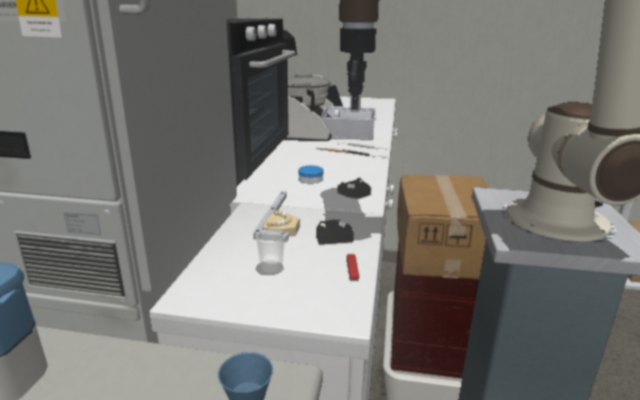

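The model is home: its heel is against the back bar and its left side against the side bar. The glass, tin, wax and black models look unmoved, and the hand is clear. A few rows to let the arm settle, then I hand in.

Request:
{"api": "jog_arm", "payload": {
  "increments": [
    [0,0,0,0],
    [0,0,0,0]
  ]
}}

```text
clock: 25.28
position: [438.9, -60.9, 209.0]
ee_rot: [0.003, 1.0, -0.002, -0.001]
contact_force: [0.1, -0.1, 0.0]
gripper_width: -0.2
```

```bash
python3 -c "
from bench import *
print(job_done())"
```

```text
the job is handed in; nothing more can be done
None
```

The model is home in the corner stop, and I handed the job in at about 25 s of the 72 s allowed. With the fingers shut, I pushed it by the nose to the back bar and slid it along by its right side to the side bar. I then nudged the nose once more to seat the heel, and drew the hand away. The contact force read at most about 7 N at the end of each push.

**Last checks:**
- **Heel:** in the last top picture it lay within about 1 mm of the back bar, turned by about 0.015 rad from it. The finger met firm resistance at the same place as when the heel first touched the bar.
- **Left side:** the side push ended in firm resistance. An earlier top picture put this face about 0.5 mm from the bar. I did not measure it again after the last nose nudge, but the last picture shows no gap.
- **Other objects:** the tin, glass, wax stick and black look-alikes look unmoved, judged by eye only.

**Disagreement:** before the last nudge, the wrist camera suggested gaps of 1–2 mm at both bars, while the top camera showed about 1 mm at the heel and half that at the side. Both are within the camera calibration error of about 2 mm. I did not repeat the wrist check after the nudge.

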